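Clamp the lid of a laboratory filter holder evenly with its wing-screw key

TASK

Clamp the filter holder's lid with the two-pronged key, never turning a wing screw with anything else: turn the four wing screws clockwise in cross order (the screw at the outlet spigot first, then the one opposite it, then the remaining two), on the first round only about half way each (the wing at 45 degrees to the line to the lid's centre), and on a second round in the same cross order fully home to the stop, a quarter turn from pointing at the centre. Then stand the key upright on its mat again and let go; leave the round socket key, the bottles, boxes and other things where they are.

Things in the scene. Friction and masses are not known exactly. Their poses are not given: they have to be found in the camera images.
- holder: Fixed stainless plate filter holder: two discs 210 mm across on three feet, lid top 90 mm above the bench. Origin on the bench under its centre; own x points to the outlet spigot, a 24 mm stub at 80 mm height sticking out sideways to 138 mm from the centre, beside screw1. An upright inlet stub 30 mm across (top at 138 mm, foot collar 60 mm) is in the middle. On either side of the bench, any yaw.
- screw1 (a joint): Turn in rad of the quarter-turn wing screw 1: the one next to the outlet spigot (on the holder's +x side), 70 mm from the holder's centre. 0 = loose, wing pointing at the holder's centre; grows clockwise seen from above; 0.785 = half way; 1.571 = hard stop, fully home, wing square to the direction of the centre. Starts at 0 to 0.3. Stiff (about 0.22 N m of friction), stays where it is left, does not rise or sink.
- screw1_top (a point): Centre of the top edge of screw 1's wing, 124 mm above the bench; z up, x along the wing (turns with it). The wing is an upright plate 50 mm long, 8 mm thick and 24 mm tall (z 100 to 124 mm), on a round foot 28 mm across and 10 mm high (z 90 to 100 mm).
- screw2 (a joint): Turn in rad of the quarter-turn wing screw 2: a quarter of the ring anticlockwise (seen from above) from the spigot (holder's +y side), 70 mm from the holder's centre. 0 = loose, wing pointing at the holder's centre; grows clockwise seen from above; 0.785 = half way; 1.571 = hard stop, fully home, wing square to the direction of the centre. Starts at 0 to 0.3. Stiff (about 0.22 N m of friction), stays where it is left, does not rise or sink.
- screw2_top (a point): Centre of the top edge of screw 2's wing, 124 mm above the bench; z up, x along the wing (turns with it). The wing is an upright plate 50 mm long, 8 mm thick and 24 mm tall (z 100 to 124 mm), on a round foot 28 mm across and 10 mm high (z 90 to 100 mm).
- screw3 (a joint): Turn in rad of the quarter-turn wing screw 3: the one opposite the spigot (-x side), 70 mm from the holder's centre. 0 = loose, wing pointing at the holder's centre; grows clockwise seen from above; 0.785 = half way; 1.571 = hard stop, fully home, wing square to the direction of the centre. Starts at 0 to 0.3. Stiff (about 0.22 N m of friction), stays where it is left, does not rise or sink.
- screw3_top (a point): Centre of the top edge of screw 3's wing, 124 mm above the bench; z up, x along the wing (turns with it). The wing is an upright plate 50 mm long, 8 mm thick and 24 mm tall (z 100 to 124 mm), on a round foot 28 mm across and 10 mm high (z 90 to 100 mm).
- screw4 (a joint): Turn in rad of the quarter-turn wing screw 4: a quarter of the ring clockwise from the spigot (-y side), opposite screw2, 70 mm from the holder's centre. 0 = loose, wing pointing at the holder's centre; grows clockwise seen from above; 0.785 = half way; 1.571 = hard stop, fully home, wing square to the direction of the centre. Starts at 0 to 0.3. Stiff (about 0.22 N m of friction), stays where it is left, does not rise or sink.
- screw4_top (a point): Centre of the top edge of screw 4's wing, 124 mm above the bench; z up, x along the wing (turns with it). The wing is an upright plate 50 mm long, 8 mm thick and 24 mm tall (z 100 to 124 mm), on a round foot 28 mm across and 10 mm high (z 90 to 100 mm).
- fork_key: The key for the wing screws, 118 mm tall, 0.3 kg, loose, upright on the mat. Two parallel steel prongs at the foot, below a round disc 56 mm across (26 to 38 mm up), a shank 20 mm across, and a black paddle grip 64 mm long along x, 16 mm thick along y, from 72 to 118 mm up. Origin at the middle of the foot (prong tips), z up.
- fork_slot (a point): Top middle of the key's slot, on the key's axis 26 mm above the prong tips; axes as the key's. Prongs: 56 mm long, 8 mm thick, 26 mm deep; the slot between them is 16 mm wide, open at both ends, along x. Lowered over a wing (prong tips at z 104 to 112 mm; lower they meet the screw foot at 100 mm) it straddles it with 4 mm of play each side: it turns about 0.15 rad before it takes the wing along.
- socket_key: A second key with the same shank and black paddle grip, 118 mm tall, but a plain round socket 42 mm across and 38 mm high at the foot: it does not fit the wing screws. Stands on the same mat; the two change places. Origin at the middle of the foot, z up. To be left alone.
- mat: Flat grey rubber mat, fixed, 170 (x) by 250 (y) by 4 mm thick; origin at the middle of its underside on the bench. On the bench on the other side from the holder. The keys stand about 55 to 63 mm to either side of its middle along its y.
- jar: Small lidded jar, 48 mm across, 50 mm high, on the mat beside the keys; origin under its foot. Bystander.
- tall_bottle: White bottle, 60 mm across, 165 mm high, between the mat and the holder; origin under its foot. Bystander.
- amber_bottle: Amber bottle, 54 mm across, 110 mm high, between the mat and the holder; origin under its foot. Bystander.
- carton: Paper carton 75 (x) by 50 (y) by 90 mm high, in the middle nearest the robot; origin under its foot. Bystander.
Things that resemble listed ones, but are neither listed nor needed, are in the scene too. What is shaped like the holder but pink is not meant.

How it is judged:
By the outcome, as a careful person would: the job done as asked, in the order asked, and still so for the second after the job is handed in, with the robot touching nothing.
It also fails if it takes over 72 s, if anything falls off the work surface, if the arm or the gripper's body presses on something with over 40 N, if the wrist force passes 120 N, or if a joint passes its speed limit or range.

ROBOT

A 6-joint arm with a two-finger parallel gripper is mounted at the origin on the work surface. World frame = base frame: x ahead of the robot, y to its left, z up, the work surface at z = 0. Lengths are in m, angles in rad, forces in N, time in s.
With the tool pointing down it reaches from about 0.4 to 0.825 m from the base axis. Payload 7 kg.
Tool frame: the origin (TCP) lies on the mounting face of the last link; the fingertips stand arm.tcp_to_tips ahead of it and the grasp point (between the pads) lies 159 mm ahead of it (arm.tcp_to_tips is the distance from the TCP to the fingertips, in m); z points along the fingers, y is the direction in which the jaws open and shut (so a half turn about z gives the same grasp; the last joint's range is limited). The gripper opens to 88 mm and grips with 3 to 60 N. Pads are 19 mm wide; open, the fingers measure 130 mm over their backs; the gripper's body (78 mm by 193 mm) begins 47 mm behind the grasp point.
Start: joints at [0.288, 0.359, 0.012, 0, -1.224, -0.288], TCP at [0.675, -0, 0.405] pointing down, gripper open.
Joint ranges: [-3.07, 3.07], [-1.43, 2.12], [-1.02, 1.25], [-3.03, 1.67], [-3.05, -0], [-3.03, 3.03]. Speed limits (rad/s): [2.39, 2.39, 3.01, 3.14, 3.14, 3.14].

INTERFACE

Orientations are given as [roll, pitch, yaw] about the fixed x, y, z axes, in that order (R = Rz(yaw) Ry(pitch) Rx(roll)).
In Python, from station import arm, cams, job_done, finder gives the robot as it stands.
- The arm moves only by the tool play_rows, never from a script. Its argument "targets" is a list that holds one entry, the list of rows, each a list of 4 numbers: the shift along the tool's x, y, z in m, then the turn about the tool's z in degrees. A call has 1 to 5 rows; each row is the pose to reach, as a shift and turn from the pose commanded when the call began, along the tool's axes at that moment; what a row does not reach only later rows make up. A row lasts 1/8 s, in which the tool goes at most 62.5 mm and 10.7 degrees, less where a joint would pass 70% of its speed; a pose out of reach is approached as far as the arm can. A call with a gripper value outside its range is refused whole. "grip" is the closure in counts, from 0 (fully open) to 255 (shut), set as the call begins (left out, the last holds). The fingers move at their own pace and stop on an object; "newtons" is the grip in N (left out, the last holds). Time passes only in rows, so rows that repeat a pose let the fingers close. It gives the time, the measured TCP pose, the force and the opening at its end, in the units of the state.
- arm.get_state(): the state, without advancing time (a new reading comes with each control period).
- cams.grab_frame(name): name is "scene" or "side" or "wrist"; returns (picture, depth): 384x512x3 uint8, red, green, blue; 384x512 float32, m along the optical axis (not along the pixel's ray), 0 where there is no reading.
- cams.camera_params(name): a dict with "intrinsics" (3x3 intrinsics, pixels), "position" and "attitude" of the camera in the world. Camera axes: x right, y down, z forward; pixel columns grow to the right and rows downward; lengths in m; the calibration is good to about 2 mm. The wrist camera is an equidistant fisheye: a pixel r from the principal point sees the ray r / f radians off the axis. A picture is of the moment at which its call begins: read the wrist's pose just before it. camera_params takes no time and is no camera call; for the wrist camera it gives the pose at the moment of the call.
- job_done(): hands the job in, once; it reports no verdict.
Trained networks look in the newest picture that a camera, given by its name, has taken for a name from the list of things; names that differ only in an ending like _2 or _b are one class to them, and where a whole thing is asked for, a point or a joint stands for the part that bears it (a point fixed in the world has none). Each returns a list of dicts, best first, with "score" (0 to 1); they miss things now and then, are a little off and sometimes report something else, mostly with a low value. They report only what shows in the picture. A call takes as long as a camera call. They do not tell look-alikes from the thing itself.
- finder.find_in(camera, query): "xyz" ([x, y, z] in m, in world coordinates, good to about 4 mm: the middle of the surface that is visible of it).
- finder.masks_of(camera, query): "mask" (384x512 bool, what is visible of it).
The state is a dict: "t": time; "q": joint angles; "qd": joint speeds; "joint_efforts": joint torques, N m; "eef_pos": TCP position; "ee_rot": TCP orientation; "force": force on the tool from outside, world axes, zero at the start; "moment": the same for the moment, N m; "width": finger opening in m.
Only numpy, scipy, OpenCV 4.12 (cv2) and the standard library are available. Lean on these libraries where they do the work, as an engineer would, in place of code of your own. Each camera call takes 0.05 s, during which the arm holds its last target. There are 200 camera calls.

## Working session

There is one attempt and no reset: what is moved stays moved. The work goes in short steps, Python scripts to look and compute and a tool call to move; the robot and the scene stay as the last step left them, time stands still between calls to the robot, and variables do not carry over. Pictures are saved under pics/ and viewed, about 8 in all and at most 12, crops included, and the job is handed in when it is done.

Besides the shell and the picture viewer there is one more tool, called after "Call:" in YAML: its name, and indented under it one key for each argument. play_rows: Moves the arm, as the interface text tells. Its arguments: {"type":"object","properties":{"targets":{"type":"array","items":{"type":"array","items":{"type":"array","items":{"type":"number"}}}},"grip":{"type":"number"},"newtons":{"type":"number"}},"required":["targets"]}

```bash
ls; mkdir -p pics
cat > h.py <<'E'
import numpy as np, cv2
from scipy.spatial.transform import Rotation as R
from station import arm, cams, job_done, finder
def att(p):
    a=np.array(p["attitude"],float)
    return a if a.shape==(3,3) else R.from_euler('xyz',a).as_matrix()
E
python3 - <<'E'
from h import *
s=arm.get_state(); print({k:np.round(v,3).tolist() for k,v in s.items()}, arm.tcp_to_tips)
for c in ("scene","side","wrist"):
    p=cams.camera_params(c); print(c,p)
ims=[]
for c in ("scene","side"):
    im,d=cams.grab_frame(c); np.savez(f'pics/{c}0.npz',im=im,d=d); cv2.imwrite(f'pics/{c}0.png',im[:,:,::-1])
    for q in ("holder","fork_key","socket_key","screw1","mat"):
        print(c,q,[(np.round(r["xyz"],3).tolist(),round(r["score"],2)) for r in finder.find_in(c,q)][:6])
print(arm.get_state()["t"])
E
```

```text
pics
{'t': 0.0, 'q': [0.288, 0.359, 0.011, -0.0, -1.224, -0.288], 'qd': [0.001, -0.0, -0.001, 0.001, 0.001, -0.0], 'joint_efforts': [-0.001, -58.273, 29.306, 6.997, 0.007, -0.0], 'eef_pos': [0.675, 0.0, 0.404], 'ee_rot': [3.14, -0.0, -1.571], 'force': [-0.234, 0.257, 0.231], 'moment': [0.004, -0.002, 0.058], 'width': 0.088} 0.1781
scene {'intrinsics': array([[385.07348862,   0.        , 256.88832307],
       [  0.        , 385.07348862, 191.05889551],
       [  0.        ,   0.        ,   1.        ]]), 'position': array([ 0.80141927, -0.67733248,  0.83259231]), 'attitude': array([-2.3263163 , -0.00894496,  0.51571901])}
side {'intrinsics': array([[418.9667516 ,   0.        , 255.42384304],
       [  0.        , 418.9667516 , 183.18102267],
       [  0.        ,   0.        ,   1.        ]]), 'position': array([ 0.07126145, -0.55860018,  0.81188852]), 'attitude': array([-2.41256995,  0.01429693, -0.61155249])}
wrist {'intrinsics': array([[297.31863964,   0.        , 255.16094206],
       [  0.        , 297.31863964, 195.34091116],
       [  0.        ,   0.        ,   1.        ]]), 
[... 261 characters left out ...]
socket_key [([0.492, -0.288, 0.084], 0.91)]
scene screw1 [([0.165, 0.213, 0.104], 0.69), ([0.465, 0.229, 0.11], 0.55), ([0.494, 0.139, 0.107], 0.53), ([0.158, 0.306, 0.113], 0.38)]
scene mat [([0.517, -0.252, 0.002], 0.63)]
side holder [([0.514, 0.174, 0.091], 0.87), ([0.202, 0.234, 0.09], 0.72), ([0.482, -0.162, 0.065], 0.63)]
side fork_key [([0.479, -0.159, 0.066], 0.61), ([0.504, -0.001, 0.068], 0.55)]
side socket_key [([0.474, -0.282, 0.085], 0.83)]
side screw1 [([0.461, 0.237, 0.112], 0.76), ([0.263, 0.219, 0.109], 0.76), ([0.255, 0.313, 0.108], 0.74), ([0.586, 0.168, 0.11], 0.66), ([0.165, 0.215, 0.113], 0.66), ([0.56, 0.263, 0.116], 0.65)]
side mat [([0.476, -0.236, 0.002], 0.65)]
0.6
```

View pics/scene0.png

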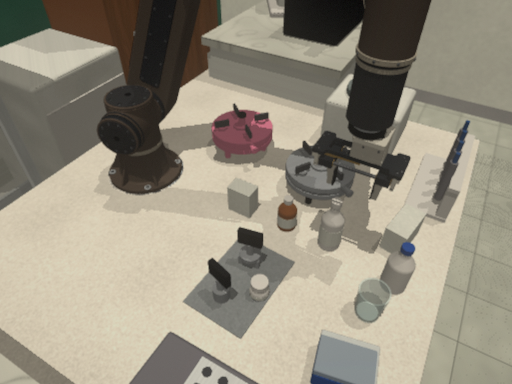

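View pics/side0.png

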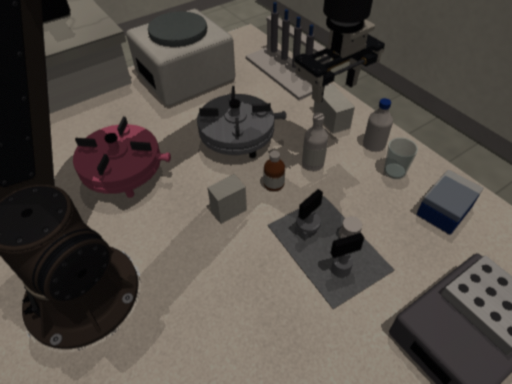

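Scene view: the steel holder is at (318,172), partly hidden by the gripper, with the pink look-alike at (242,133). The two keys are at (250,245) and (220,280). In the side view the steel holder is at (235,122) with its spigot at (280,115), and the keys are at (310,212) and (347,250). The pink holder is out. The key candidate nearer the holder looks like the fork, and I'll check it in a crop. First I'll look over the holder.

Call:
play_rows:
  targets:
    - [[-0.045, 0.04, 0, 0], [-0.09, 0.08, 0, 0], [-0.135, 0.12, 0, 0], [-0.18, 0.15, 0, 0], [-0.18, 0.15, 0, 0]]

```text
t: 1.23
eef_pos: [0.5232, 0.1824, 0.4054]
ee_rot: [-3.141, 0.001, -1.566]
force: [1.0, -0.7, 0.3]
width: 0.0874
```

Run:
```python
from h import *
p=cams.camera_params("wrist"); s=arm.get_state()
im,d=cams.grab_frame("wrist"); np.savez('pics/w1.npz',im=im,d=d,K=p["intrinsics"],pos=p["position"],A=att(p))
for q in ("screw1","holder","fork_key"):
    print(q,[(np.round(r["xyz"],3).tolist(),round(r["score"],2)) for r in finder.find_in("wrist",q)][:8])
print(s["t"],s["eef_pos"],s["ee_rot"],p["position"],p["attitude"])
z=np.load('pics/scene0.npz')['im'][200:320,170:310]
z=cv2.resize(z[:,:,::-1],None,fx=3,fy=3,interpolation=cv2.INTER_CUBIC)
w=im[:,:,::-1]
can=np.zeros((384,512+448,3),np.uint8); can[:384,:512]=w; can[:360,520:520+420]=z[:360,:420]
cv2.imwrite('pics/v3.png',cv2.resize(can,(800,320)))
```

```text
screw1 [([0.588, 0.167, 0.121], 0.85), ([0.5, 0.142, 0.116], 0.85), ([0.465, 0.232, 0.12], 0.84), ([0.56, 0.253, 0.111], 0.74), ([0.513, 0.022, 0.082], 0.73), ([0.176, 0.221, 0.1], 0.63), ([0.278, 0.214, 0.108], 0.59)]
holder [([0.529, 0.181, 0.09], 0.89), ([0.252, 0.2, 0.088], 0.78)]
fork_key []
1.225 [0.52321534 0.18242216 0.4054224 ] [-3.14058860e+00  1.19577734e-03 -1.56646233e+00] [0.5232448  0.10944499 0.385198  ] [ 2.85944895e+00  1.65491041e-03 -3.13755808e+00]
```

View pics/v3.png

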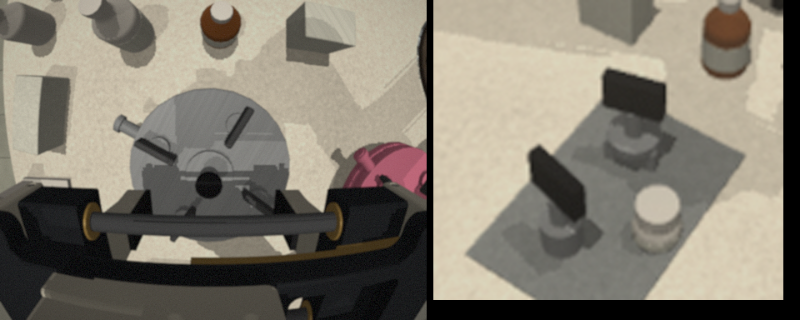

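The crop shows the upper key at (640,130) with a wide disc over prongs, so that's the fork. The lower-left key at (560,200) has a plain socket. In the wrist view the spigot points to the upper left and all four wings are visible. Next I fit the holder, the wings and the key from depth.

```bash
cat >> h.py <<'E'
def cloud(im,d,K,pos,A,fish):
    v,u=np.mgrid[:d.shape[0],:d.shape[1]]
    x=(u-K[0,2])/K[0,0]; y=(v-K[1,2])/K[1,1]
    if fish:
        r=np.hypot(x,y); k=np.where(r>1e-6,np.tan(r)/np.maximum(r,1e-6),1); x,y=x*k,y*k
    P=np.dstack([x*d,y*d,d])@A.T+pos
    P[d<=0]=np.nan
    return P
def box(P,c,rad,z0,z1,mask=None):
    m=(np.hypot(P[...,0]-c[0],P[...,1]-c[1])<rad)&(P[...,2]>z0)&(P[...,2]<z1)
    if mask is not None: m&=mask
    return P[m]
def rect(pts):
    (c,(w,h),a)=cv2.minAreaRect((pts[:,:2]*1000).astype(np.float32))
    if w<h: a+=90; w,h=h,w
    return np.round([c[0],c[1],w,h,(a+90)%180-90],1).tolist(), len(pts), np.round(np.median(pts[:,:2],0)*1000,1).tolist()
E
python3 - <<'E'
from h import *
z=np.load('pics/w1.npz'); P=cloud(z['im'],z['d'],z['K'],z['pos'],z['A'],True)
S=[(.588,.167),(.56,.253),(.465,.232),(.5,.142)]
for s in S:
    q=box(P,s,.045,.112,.135); print(rect(q),np.round(np.percentile(q[:,2],[10,50,90]),4)) if len(q)>5 else print(len(q))
for c in("scene","side"):
    z=np.load(f'pics/{c}0.npz'); p=cams.camera_params(c); P=cloud(z['im'],z['d'],p["intrinsics"],p["position"],att(p),False)
    print(c)
    for s in S:
        q=box(P,s,.045,.112,.135); print(rect(q) if len(q)>5 else len(q))
    for k in [(.49,-.16),(.49,-.285)]:
        for a,b in((.113,.13),(.08,.13),(.026,.05)):
            q=box(P,k,.05,a,b); print('key',k,a,rect(q) if len(q)>5 else len(q))
    for q in ("tall_bottle","amber_bottle","jar"):
        print(q,[(np.round(r["xyz"],3).tolist(),round(r["score"],2)) for r in finder.find_in(c,q)][:2] if c=='x' else '')
E
```

```text
([589.2, 174.1, 49.8, 8.6, -30.1], 589, [588.2, 173.5]) [0.1156 0.1234 0.1246]
([561.0, 268.6, 49.9, 7.7, 54.6], 129, [554.3, 252.9]) [0.1143 0.1227 0.1244]
([468.7, 238.9, 45.2, 8.4, -36.8], 411, [471.0, 236.2]) [0.1157 0.1232 0.1244]
([494.6, 146.1, 49.3, 9.1, 60.3], 557, [495.2, 145.0]) [0.1188 0.1235 0.1245]
scene
([601.3, 163.6, 24.8, 7.9, -31.1], 36, [601.7, 161.6])
5
([465.6, 237.3, 51.5, 9.0, -36.0], 56, [466.9, 234.2])
([494.7, 141.2, 50.7, 10.5, 55.4], 75, [495.7, 138.8])
key (0.49, -0.16) 0.113 ([491.2, -153.5, 63.4, 18.4, 9.0], 180, [491.6, -155.8])
key (0.49, -0.16) 0.08 ([491.3, -153.7, 63.7, 18.6, 9.0], 403, [493.7, -158.5])
key (0.49, -0.16) 0.026 ([491.8, -157.7, 56.0, 47.8, 10.2], 291, [498.4, -162.3])
key (0.49, -0.285) 0.113 ([482.9, -277.3, 63.6, 16.1, -16.0], 206, [484.6, -279.5])
key (0.49, -0.285) 0.08 ([483.0, -277.5, 63.9, 16.4, -16.0], 382, [487.5, -282.0])
key (0.49, -0.285) 0.026 ([483.4, -283.0, 41.2, 30.2, 5.6], 174, [488.9, -286.7])
tall_bottle 
amber_bottle 
jar 
side
([589.6, 172.6, 48.6, 12.4, -27.9], 90, [587.7, 171.4])
([553.0, 252.8, 76.4, 12.3, 61.4], 47, [557.7, 262.6])
([465.3, 238.6, 48.4, 12.6, -39.3], 100, [464.7, 237.8])
([494.1, 143.2, 48.0, 7.8, 59.8], 49, [492.0, 139.4])
key (0.49, -0.16) 0.113 ([489.5, -152.1, 63.5, 16.5, 8.9], 200, [487.8, -153.6])
key (0.49, -0.16) 0.08 ([489.6, -152.3, 63.8, 16.7, 10.6], 405, [484.4, -156.8])
key (0.49, -0.16) 0.026 ([488.1, -156.4, 62.1, 46.3, -22.7], 327, [480.5, -160.8])
key (0.49, -0.285) 0.113 ([481.0, -275.5, 65.2, 17.4, -16.4], 257, [479.4, -276.4])
key (0.49, -0.285) 0.08 ([481.0, -275.5, 65.2, 17.5, -16.4], 533, [476.6, -278.6])
key (0.49, -0.285) 0.026 ([479.0, -280.3, 41.3, 31.4, -27.1], 229, [472.8, -283.4])
tall_bottle 
amber_bottle 
jar
```

Call:
play_rows:
  targets:
    - [[0.06, 0.006, 0, -10], [0.12, 0.012, 0, -20], [0.18, 0.018, 0, -30], [0.24, 0.024, 0, -40], [0.3, 0.033, 0, -50]]

```text
t: 2.05
eef_pos: [0.4936, -0.1123, 0.4047]
ee_rot: [3.142, -0.0, -0.719]
force: [1.4, -0.6, -0.7]
width: 0.0874
```

Call:
play_rows:
  targets:
    - [[0.01, 0.01, 0, -10], [0.02, 0.025, 0, -20], [0.02, 0.025, 0, -30], [0.02, 0.025, 0, -40], [0.02, 0.025, 0, -49]]

```text
t: 2.68
eef_pos: [0.4924, -0.1427, 0.4044]
ee_rot: [3.142, 0.001, 0.135]
force: [-0.1, -0.3, -0.6]
width: 0.0879
```

```bash
cat >> h.py <<'E'
def look(name):
    p=cams.camera_params("wrist"); im,d=cams.grab_frame("wrist")
    cv2.imwrite(f'pics/{name}.png',im[:,:,::-1]); np.savez(f'pics/{name}.npz',im=im,d=d,K=p["intrinsics"],pos=p["position"],A=att(p))
    return im,cloud(im,d,p["intrinsics"],p["position"],att(p),True)
def goto(x,y,z,yaw):
    s=arm.get_state(); e=np.array(s["eef_pos"]); r,pt,cy=s["ee_rot"]
    D=R.from_euler('xyz',s["ee_rot"]).as_matrix().T@(np.array([x,y,z])-e)
    dt=(np.degrees(cy)-yaw)
    print('t',round(s["t"],2),'at',np.round(e,4).tolist(),'rpy',np.round(np.degrees(s["ee_rot"]),2).tolist(),'q6',round(s["q"][5],2),'w',round(s["width"],4),'F',np.round(s["force"],1).tolist(),'M',np.round(s["moment"],2).tolist(),'\n  shift',np.round(D,4).tolist(),'turn',round(dt,1))
E
python3 - <<'E'
from h import *
goto(.49,-.153,.405,9.5)
im,P=look('w2')
for a,b in((.113,.13),(.08,.13),(.026,.05)):
    q=box(P,(.49,-.155),.05,a,b); print(a,rect(q) if len(q)>5 else len(q),np.percentile(q[:,2],[50,90]))
q=box(P,(.49,-.2),.2,.001,.008); print('mat',np.median(q[:,2]))
for n in ("tall_bottle","amber_bottle","jar"):
    print(n,[(np.round(r["xyz"],3).tolist(),round(r["score"],2)) for r in finder.find_in("wrist",n)][:2])
E
```

```text
t 2.67 at [0.4924, -0.1427, 0.4044] rpy [180.0, 0.03, 7.75] q6 1.6 w 0.0879 F [-0.1, -0.3, -0.6] M [-0.15, -0.03, -0.0] 
  shift [-0.0038, 0.0099, -0.0006] turn -1.8
0.113 ([490.4, -150.2, 63.9, 16.0, 10.2], 1139, [493.2, -149.8]) [0.12152368 0.1223921 ]
0.08 ([490.4, -150.2, 64.1, 16.0, 10.2], 1222, [495.3, -149.5]) [0.12145336 0.12236975]
0.026 ([490.6, -150.3, 56.0, 54.8, 10.1], 1014, [493.2, -140.9]) [0.04165144 0.04263936]
mat 0.0035870002377652865
tall_bottle [([0.636, -0.006, 0.107], 0.97)]
amber_bottle [([0.52, -0.002, 0.075], 0.85)]
jar [([0.556, -0.213, 0.053], 0.65)]
```

Call:
play_rows:
  targets:
    - [[-0.0005, -0.002, 0.04, -1], [-0.0005, -0.002, 0.07, -1], [-0.0005, -0.002, 0.07, -1]]

```text
t: 3.25
eef_pos: [0.491, -0.1397, 0.3328]
ee_rot: [-3.141, 0.005, 0.147]
force: [0.0, -0.3, 1.3]
width: 0.0875
```

Run:
```python
from h import *
goto(.4904,-.1503,.26,10.2)
im,P=look('w3')
q=box(P,(.49,-.155),.05,.113,.13); print(rect(q))
```

```text
t 3.25 at [0.491, -0.1397, 0.3328] rpy [-179.97, 0.26, 8.4] q6 1.61 w 0.0875 F [0.0, -0.3, 1.3] M [-0.14, 0.05, -0.02] 
  shift [-0.0018, 0.0105, 0.0728] turn -1.8
([492.5, -149.9, 59.7, 16.1, 9.6], 1863, [496.3, -149.2])
```

Call:
play_rows:
  targets:
    - [[-0.002, 0.0105, 0.02, -1.8], [-0.002, 0.0105, 0.045, -1.8], [-0.002, 0.0105, 0.072, -1.8], [-0.002, 0.0105, 0.072, -1.8]]

```text
t: 3.8
eef_pos: [0.4914, -0.1502, 0.2626]
ee_rot: [-3.142, 0.002, 0.18]
force: [0.2, -0.2, -0.0]
width: 0.0875
```

Run:
```python
from h import *
goto(.4904,-.1503,.26,10.2)
```

```text
t 3.8 at [0.4914, -0.1502, 0.2626] rpy [-180.0, 0.09, 10.31] q6 1.66 w 0.0875 F [0.2, -0.2, -0.0] M [-0.16, 0.06, -0.02] 
  shift [-0.001, -0.0001, 0.0026] turn 0.1
```

Call:
play_rows:
  targets:
    - [[-0.001, 0, 0.002, 0], [-0.001, 0, 0.002, 0], [-0.001, 0, 0.002, 0], [-0.001, 0, 0.002, 0], [-0.001, 0, 0.002, 0]]
  grip: 255
  newtons: 60

```text
t: 4.42
eef_pos: [0.4903, -0.1502, 0.2608]
ee_rot: [3.142, -0.0, 0.181]
force: [-0.1, 0.0, -0.0]
width: 0.0433
```

Call:
play_rows:
  targets:
    - [[0, 0, 0, 0], [0, 0, 0, 0], [0, 0, 0, 0]]

```text
t: 4.8
eef_pos: [0.4903, -0.1502, 0.2605]
ee_rot: [-3.142, 0.0, 0.181]
force: [0.9, -1.3, -1.6]
width: 0.0155
```

Run:
```python
from h import *
goto(.4904,-.1503,.46,10.2)
```

```text
t 4.8 at [0.4903, -0.1502, 0.2605] rpy [-180.0, 0.01, 10.38] q6 1.67 w 0.0155 F [0.9, -1.3, -1.6] M [-0.41, -0.2, -0.02] 
  shift [0.0001, 0.0001, -0.1995] turn 0.2
```

Call:
play_rows:
  targets:
    - [[0, 0, -0.05, 0], [0, 0, -0.11, 0], [0.02, -0.04, -0.155, 0], [0.05, -0.095, -0.155, 10], [0.077, -0.15, -0.155, 20]]

```text
t: 5.42
eef_pos: [0.538, 0.0086, 0.4161]
ee_rot: [-3.141, -0.001, -0.168]
force: [1.7, -0.5, -2.5]
width: 0.0156
```

Run:
```python
from h import *
goto(.5896,.1738,.41,-30)
```

```text
t 5.42 at [0.538, 0.0086, 0.4161] rpy [-179.94, -0.04, -9.64] q6 1.02 w 0.0156 F [1.7, -0.5, -2.5] M [-0.2, -0.12, -0.06] 
  shift [0.0232, -0.1715, 0.0063] turn 20.4
```

Call:
play_rows:
  targets:
    - [[0.007, -0.05, 0, 10], [0.014, -0.1, 0, 20], [0.023, -0.15, 0, 20], [0.023, -0.1715, 0, 20], [0.023, -0.1715, 0, 20]]

```text
t: 6.05
eef_pos: [0.5882, 0.174, 0.4145]
ee_rot: [3.14, 0.001, -0.509]
force: [-0.4, -0.6, -3.0]
width: 0.0159
```

Run:
```python
from h import *
goto(.5896,.1738,.405,-30)
im,P=look('w4')
for s in [(.5896,.1738),(.561,.2686),(.4664,.2402),(.4948,.1454)]:
    q=box(P,s,.04,.113,.13); print(rect(q) if len(q)>5 else len(q))
q=box(P,(.5896,.1738),.05,.17,.195); print('disc',rect(q) if len(q)>5 else len(q))
```

```text
t 6.05 at [0.5882, 0.174, 0.4145] rpy [179.9, 0.07, -29.16] q6 0.46 w 0.0159 F [-0.4, -0.6, -3.0] M [-0.13, 0.11, 0.01] 
  shift [0.0014, -0.0005, 0.0095] turn 0.8
([605.2, 165.4, 14.0, 6.6, -29.0], 131, [605.6, 165.2])
0
0
0
disc ([596.6, 170.7, 53.3, 35.5, 60.9], 551, [606.6, 164.2])
```

View pics/w4.png

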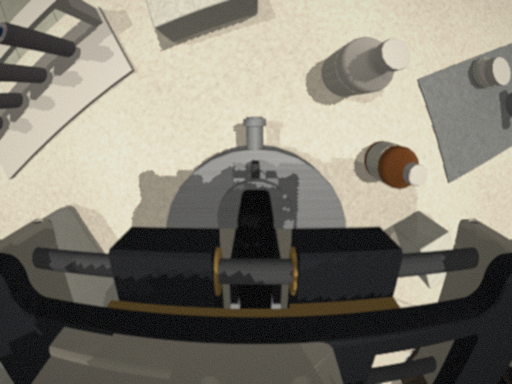

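The view shows the key above screw 1. The wing's outer end at (256,167) is in line with the slot and matches the fitted pose to about 1 mm. Lowering.

Call:
play_rows:
  targets:
    - [[0.0014, -0.0005, 0, 0.8], [0.0014, -0.0005, 0.02, 0.8], [0.0014, -0.0005, 0.038, 0.8], [0.0014, -0.0005, 0.051, 0.8], [0.0014, -0.0005, 0.051, 0.8]]

```text
t: 6.72
eef_pos: [0.5896, 0.1717, 0.3639]
ee_rot: [3.14, 0.001, -0.526]
force: [-0.9, -0.2, -3.1]
width: 0.0156
```

Run:
```python
from h import *
goto(.5896,.1738,.3635,-30)
```

```text
t 6.72 at [0.5896, 0.1717, 0.3639] rpy [179.91, 0.05, -30.12] q6 0.44 w 0.0156 F [-0.9, -0.2, -3.1] M [-0.07, 0.01, -0.03] 
  shift [-0.001, -0.0018, 0.0004] turn -0.1
```

Call:
play_rows:
  targets:
    - [[-0.001, -0.002, 0, 10], [-0.001, -0.002, 0, 20], [-0.001, -0.002, 0, 30], [-0.001, -0.002, 0, 40], [-0.001, -0.002, 0, 47]]

```text
t: 7.35
eef_pos: [0.5899, 0.1736, 0.3653]
ee_rot: [3.141, -0.002, -1.35]
force: [0.2, -5.4, -4.6]
width: 0.0156
```

Call:
play_rows:
  targets:
    - [[0, 0, 0, 5.5], [0, 0, 0, 5.5], [0, 0, 0, 5.5]]

```text
t: 7.72
eef_pos: [0.5898, 0.1747, 0.3651]
ee_rot: [-3.142, 0.0, -1.439]
force: [-1.5, -0.8, -2.3]
width: 0.0156
```

Run:
```python
from h import *
goto(.5896,.1738,.3635,-82.5)
```

```text
t 7.72 at [0.5898, 0.1747, 0.3651] rpy [-180.0, 0.02, -82.46] q6 -0.47 w 0.0156 F [-1.5, -0.8, -2.3] M [-0.52, 0.81, 0.04] 
  shift [0.0009, 0.0003, 0.0016] turn 0.0
```

Call:
play_rows:
  targets:
    - [[0, 0, 0, -9], [0, 0, 0, -9], [0, 0, -0.02, -9], [0, 0, -0.043, -9], [0, 0, -0.043, -9]]

```text
t: 8.35
eef_pos: [0.5904, 0.1752, 0.4097]
ee_rot: [-3.137, 0.001, -1.286]
force: [0.5, 0.1, -2.0]
width: 0.0155
```

Run:
```python
from h import *
goto(.4664,.2402,.405,-36.8)
im,P=look('w5')
for s in [(.5896,.1738),(.561,.2686),(.4664,.2402),(.4948,.1454)]:
    q=box(P,s,.04,.113,.13); print(rect(q) if len(q)>5 else len(q))
q=box(P,(.5896,.1738),.05,.16,.195); print('disc',rect(q) if len(q)>5 else len(q))
```

```text
t 8.35 at [0.5904, 0.1752, 0.4097] rpy [-179.74, 0.06, -73.67] q6 -0.32 w 0.0155 F [0.5, 0.1, -2.0] M [0.02, 0.06, -0.04] 
  shift [-0.0973, 0.1008, 0.0044] turn -36.9
([594.9, 156.8, 13.1, 7.4, -73.8], 133, [594.8, 156.0])
0
0
([495.1, 146.1, 50.3, 8.7, 60.3], 549, [496.4, 145.5])
disc ([594.1, 168.3, 54.8, 37.1, 17.5], 2179, [598.3, 164.3])
```

View pics/w5.png

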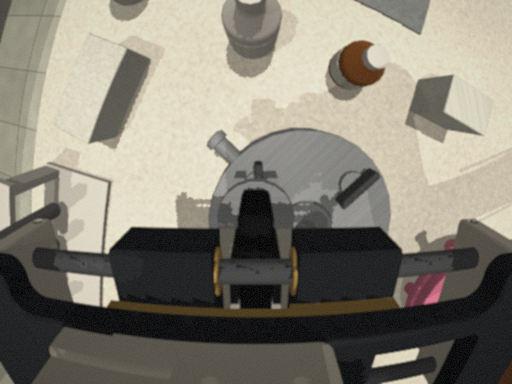

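Call:
play_rows:
  targets:
    - [[-0.03, 0.031, 0, -10], [-0.06, 0.062, 0, -20], [-0.09, 0.093, 0, -30], [-0.0973, 0.1008, 0, -37], [-0.0973, 0.1008, 0, -37]]

```text
t: 9.02
eef_pos: [0.4648, 0.2399, 0.407]
ee_rot: [3.141, 0.0, -0.638]
force: [0.2, 0.6, -2.3]
width: 0.0156
```

Run:
```python
from h import *
goto(.4664,.2402,.3645,-36.8)
im,P=look('w6')
for s in [(.5896,.1738),(.561,.2686),(.4664,.2402),(.4948,.1454)]:
    q=box(P,s,.04,.113,.13); print(rect(q) if len(q)>5 else len(q))
```

```text
t 9.03 at [0.4648, 0.2399, 0.407] rpy [179.97, 0.03, -36.55] q6 0.08 w 0.0156 F [0.2, 0.6, -2.3] M [-0.11, -0.04, 0.01] 
  shift [0.0011, -0.0012, 0.0425] turn 0.2
([589.4, 174.5, 50.6, 9.1, -73.7], 577, [588.2, 174.7])
([561.2, 269.1, 50.5, 8.5, 54.8], 475, [560.0, 266.8])
([481.4, 229.3, 11.8, 7.4, -36.2], 132, [481.9, 229.0])
([494.9, 146.8, 49.7, 8.6, 59.8], 487, [495.6, 148.2])
```

Call:
play_rows:
  targets:
    - [[0.001, -0.0015, 0.012, 0], [0.001, -0.0015, 0.03, 0], [0.001, -0.0015, 0.042, 0], [0.001, -0.0015, 0.042, 0]]

```text
t: 9.57
eef_pos: [0.4675, 0.2397, 0.3641]
ee_rot: [3.139, 0.0, -0.64]
force: [0.7, -0.2, -2.0]
width: 0.0156
```

Run:
```python
from h import *
goto(.4665,.2405,.3645,-82.5)
```

```text
t 9.57 at [0.4675, 0.2397, 0.3641] rpy [179.83, 0.02, -36.65] q6 0.08 w 0.0156 F [0.7, -0.2, -2.0] M [-0.08, 0.03, 0.02] 
  shift [-0.0013, -0.0001, -0.0004] turn 45.9
```

Call:
play_rows:
  targets:
    - [[-0.001, 0, 0, 10], [-0.001, 0, 0, 20], [-0.001, 0, 0, 30], [-0.001, 0, 0, 40], [-0.001, 0, 0, 46]]

```text
t: 10.2
eef_pos: [0.4667, 0.2401, 0.3657]
ee_rot: [3.141, -0.002, -1.446]
force: [1.6, -2.7, -5.7]
width: 0.0153
```

Call:
play_rows:
  targets:
    - [[0, 0, 0, 0], [0, 0, 0, 0], [0, 0, 0, -9], [0, 0, 0, -9]]

```text
t: 10.7
eef_pos: [0.4668, 0.2411, 0.3661]
ee_rot: [-3.14, 0.001, -1.283]
force: [-0.5, -1.0, -2.6]
width: 0.0157
```

Call:
play_rows:
  targets:
    - [[0, 0, -0.02, 0], [0, 0, -0.044, 0], [0, 0, -0.044, 0]]

```text
t: 11.08
eef_pos: [0.4671, 0.2413, 0.4116]
ee_rot: [-3.138, 0.002, -1.286]
force: [-0.0, -0.5, -3.5]
width: 0.0159
```

Run:
```python
from h import *
goto(.561,.2688,.408,-125.3)
im,P=look('w7')
for s in [(.5896,.1738),(.561,.2686),(.4664,.2402),(.4948,.1454)]:
    q=box(P,s,.04,.113,.13); print(rect(q) if len(q)>5 else len(q))
```

```text
t 11.07 at [0.4671, 0.2413, 0.4116] rpy [-179.77, 0.11, -73.68] q6 -0.57 w 0.0159 F [-0.0, -0.5, -3.5] M [0.04, 0.05, -0.02] 
  shift [-0.0, -0.0979, 0.004] turn 51.6
([588.9, 174.5, 49.7, 9.0, -72.5], 560, [587.9, 174.7])
([560.7, 268.5, 49.8, 8.5, 54.6], 399, [558.9, 266.1])
([471.2, 223.4, 13.5, 7.5, -73.6], 140, [471.4, 223.1])
([494.5, 146.4, 50.0, 8.7, 59.9], 509, [494.6, 146.7])
```

Call:
play_rows:
  targets:
    - [[0, -0.03, 0, 10], [0, -0.06, 0.002, 20], [0, -0.09, 0.004, 30], [0, -0.098, 0.004, 40], [0, -0.098, 0.004, 50]]

```text
t: 11.75
eef_pos: [0.5611, 0.2686, 0.4034]
ee_rot: [3.141, -0.003, -2.164]
force: [0.6, 0.2, -2.2]
width: 0.0157
```

Call:
play_rows:
  targets:
    - [[0, 0, 0, 1.6], [0, 0, 0, 1.6]]

```text
t: 12.0
eef_pos: [0.5604, 0.2685, 0.405]
ee_rot: [3.141, -0.001, -2.182]
force: [-0.6, -0.0, -3.1]
width: 0.016
```

Run:
```python
from h import *
goto(.561,.2688,.3645,-125.3)
im,P=look('w8')
for s in [(.5896,.1738),(.561,.2686),(.4664,.2402),(.4948,.1454)]:
    q=box(P,s,.04,.113,.13); print(rect(q) if len(q)>5 else len(q))
```

```text
t 12.0 at [0.5604, 0.2685, 0.405] rpy [179.98, -0.05, -125.01] q6 -1.37 w 0.016 F [-0.6, -0.0, -3.1] M [-0.0, -0.03, -0.02] 
  shift [-0.0006, -0.0003, 0.0405] turn 0.3
([589.4, 174.5, 49.4, 9.2, -72.7], 558, [588.2, 175.2])
([549.1, 252.6, 8.8, 7.3, 54.4], 101, [548.5, 252.0])
([466.6, 240.9, 49.9, 8.8, -73.6], 542, [467.1, 240.4])
([494.5, 146.2, 50.1, 8.6, 59.6], 517, [495.3, 147.7])
```

Call:
play_rows:
  targets:
    - [[-0.0005, 0, 0.012, 0], [-0.0005, 0, 0.03, 0], [-0.0005, 0, 0.041, 0], [-0.0005, 0, 0.041, 0]]

```text
t: 12.55
eef_pos: [0.5606, 0.2688, 0.3634]
ee_rot: [3.141, -0.002, -2.184]
force: [-1.0, 0.3, -2.0]
width: 0.0154
```

Run:
```python
from h import *
goto(.561,.2688,.3645,-172.5)
```

```text
t 12.55 at [0.5606, 0.2688, 0.3634] rpy [179.97, -0.12, -125.13] q6 -1.37 w 0.0154 F [-1.0, 0.3, -2.0] M [-0.04, -0.11, -0.03] 
  shift [-0.0002, -0.0003, -0.0011] turn 47.4
```

Call:
play_rows:
  targets:
    - [[0, 0, -0.001, 10], [0, 0, -0.001, 20], [0, 0, -0.001, 30], [0, 0, -0.001, 40], [0, 0, -0.001, 47.4]]

```text
t: 13.18
eef_pos: [0.5616, 0.2683, 0.3663]
ee_rot: [-3.14, 0.002, -3.016]
force: [4.1, -4.3, -5.1]
width: 0.0159
```

Call:
play_rows:
  targets:
    - [[0, 0, 0, 0], [0, 0, 0, 0], [0, 0, 0, -9], [0, 0, 0, -9]]

```text
t: 13.68
eef_pos: [0.5608, 0.2692, 0.366]
ee_rot: [3.141, 0.001, -2.855]
force: [-0.1, 0.2, -3.0]
width: 0.016
```

Call:
play_rows:
  targets:
    - [[0, 0, -0.02, 0], [0, 0, -0.044, 0], [0, 0, -0.044, 0]]

```text
t: 14.05
eef_pos: [0.5612, 0.2694, 0.4117]
ee_rot: [3.14, 0.004, -2.857]
force: [0.2, 0.5, -2.9]
width: 0.0159
```

Run:
```python
from h import *
goto(.495,.146,.408,-120.2)
im,P=look('w9')
for s in [(.5896,.1738),(.561,.2686),(.4664,.2402),(.4948,.1454)]:
    q=box(P,s,.04,.113,.13); print(rect(q) if len(q)>5 else len(q))
```

```text
t 14.05 at [0.5612, 0.2694, 0.4117] rpy [179.89, 0.23, -163.68] q6 -2.05 w 0.0159 F [0.2, 0.5, -2.9] M [-0.01, -0.07, -0.01] 
  shift [0.0982, -0.0999, 0.0032] turn -43.5
([588.7, 175.1, 50.1, 8.3, -73.7], 495, [587.6, 176.8])
([543.0, 264.4, 12.7, 7.5, 16.2], 129, [542.0, 264.1])
([466.6, 241.0, 49.6, 8.6, -72.3], 548, [467.0, 241.2])
([494.7, 146.7, 50.4, 9.1, 60.0], 492, [494.9, 149.3])
```

Call:
play_rows:
  targets:
    - [[0.03, -0.03, 0, -10], [0.06, -0.06, 0, -20], [0.09, -0.091, 0.003, -30], [0.098, -0.1, 0.003, -40], [0.098, -0.1, 0.003, -43.7]]

```text
t: 14.72
eef_pos: [0.4942, 0.1441, 0.4057]
ee_rot: [3.141, -0.001, -2.091]
force: [0.4, -0.1, -2.5]
width: 0.0156
```

Call:
play_rows:
  targets:
    - [[0, 0, 0, 0]]

```text
t: 14.85
eef_pos: [0.4948, 0.145, 0.4057]
ee_rot: [3.141, -0.001, -2.094]
force: [0.0, 0.8, -2.8]
width: 0.0155
```

Run:
```python
from h import *
goto(.495,.146,.3645,-120.2)
im,P=look('w10')
for s in [(.5896,.1738),(.561,.2686),(.4664,.2402),(.4948,.1454)]:
    q=box(P,s,.04,.113,.13); print(rect(q) if len(q)>5 else len(q))
```

```text
t 14.85 at [0.4948, 0.145, 0.4057] rpy [179.95, -0.05, -119.97] q6 -1.19 w 0.0155 F [0.0, 0.8, -2.8] M [0.06, -0.1, 0.02] 
  shift [-0.001, 0.0003, 0.0412] turn 0.2
0
([538.8, 264.6, 9.4, 4.5, 61.5], 19, [539.3, 264.1])
0
([484.1, 128.6, 9.4, 7.4, 60.2], 105, [483.9, 128.2])
```

Call:
play_rows:
  targets:
    - [[-0.0008, 0.0003, 0.012, 0.2], [-0.0008, 0.0003, 0.03, 0.2], [-0.0008, 0.0003, 0.041, 0.2], [-0.0008, 0.0003, 0.041, 0.2]]

```text
t: 15.4
eef_pos: [0.4951, 0.1461, 0.3643]
ee_rot: [3.141, -0.002, -2.096]
force: [-0.3, -0.4, -2.1]
width: 0.0158
```

Run:
```python
from h import *
goto(.495,.146,.3645,-172.5)
```

```text
t 15.4 at [0.4951, 0.1461, 0.3643] rpy [179.94, -0.13, -120.08] q6 -1.19 w 0.0158 F [-0.3, -0.4, -2.1] M [0.0, -0.07, 0.06] 
  shift [0.0001, 0.0, -0.0002] turn 52.4
```

Call:
play_rows:
  targets:
    - [[0, 0, 0, 10], [0, 0, 0, 20], [0, 0, 0, 30], [0, 0, 0, 40], [0, 0, 0, 50]]

```text
t: 16.02
eef_pos: [0.496, 0.1456, 0.3661]
ee_rot: [-3.14, 0.001, -2.973]
force: [5.6, -5.3, -7.1]
width: 0.0157
```

Call:
play_rows:
  targets:
    - [[0, 0, 0, 2.4], [0, 0, 0, 2.4], [0, 0, 0, 2.4], [0, 0, 0, -6.6], [0, 0, 0, -6.6]]

```text
t: 16.65
eef_pos: [0.4955, 0.1462, 0.3661]
ee_rot: [3.141, 0.001, -2.854]
force: [-0.2, -0.2, -2.9]
width: 0.0156
```

Call:
play_rows:
  targets:
    - [[0, 0, -0.02, 0], [0, 0, -0.044, 0], [0, 0, -0.044, 0]]

```text
t: 17.02
eef_pos: [0.4958, 0.1464, 0.4117]
ee_rot: [3.141, 0.004, -2.856]
force: [-0.6, -0.3, -3.2]
width: 0.0157
```

Run:
```python
from h import *
goto(.5895,.1742,.408,-73.7)
im,P=look('w11')
for s in [(.5896,.1738),(.561,.2686),(.4664,.2402),(.4948,.1454)]:
    q=box(P,s,.04,.113,.13); print(rect(q) if len(q)>5 else len(q))
```

```text
t 17.02 at [0.4958, 0.1464, 0.4117] rpy [179.94, 0.23, -163.63] q6 -1.95 w 0.0157 F [-0.6, -0.3, -3.2] M [0.02, -0.02, 0.05] 
  shift [-0.0977, 0.0002, 0.0041] turn -89.9
0
0
([466.2, 240.4, 49.4, 8.7, -73.3], 515, [465.8, 238.8])
([477.3, 141.1, 14.2, 7.5, 16.4], 141, [476.2, 140.8])
```

Call:
play_rows:
  targets:
    - [[-0.025, 0, 0, -10], [-0.05, 0, 0, -20], [-0.075, 0, 0, -30], [-0.0977, 0, 0.003, -40], [-0.0977, 0, 0.003, -50]]

```text
t: 17.7
eef_pos: [0.5899, 0.1743, 0.4041]
ee_rot: [3.14, -0.002, -1.977]
force: [-0.3, -0.6, -2.3]
width: 0.0159
```

Call:
play_rows:
  targets:
    - [[0, 0, 0, -10], [0, 0, 0, -20], [0, 0, 0, -30], [0, 0, 0, -40], [0, 0, 0, -40]]

```text
t: 18.32
eef_pos: [0.5888, 0.1739, 0.4054]
ee_rot: [3.14, -0.0, -1.285]
force: [0.7, 0.1, -2.8]
width: 0.0159
```

Run:
```python
from h import *
goto(.5895,.1742,.3645,-73.7)
im,P=look('w12')
for s in [(.5896,.1738),(.561,.2686),(.4664,.2402),(.4948,.1454)]:
    q=box(P,s,.04,.113,.13); print(rect(q) if len(q)>5 else len(q))
```

```text
t 18.32 at [0.5888, 0.1739, 0.4054] rpy [179.9, -0.01, -73.61] q6 -0.32 w 0.0159 F [0.7, 0.1, -2.8] M [0.01, 0.03, -0.03] 
  shift [-0.0001, -0.0008, 0.0409] turn 0.1
([595.1, 155.6, 11.2, 7.3, -73.5], 123, [595.2, 155.1])
0
0
([494.8, 146.2, 49.9, 8.7, 18.0], 518, [496.2, 145.6])
```

Call:
play_rows:
  targets:
    - [[0, -0.0007, 0.012, 0], [0, -0.0007, 0.03, 0], [0, -0.0007, 0.041, 0], [0, -0.0007, 0.041, 0]]

```text
t: 18.88
eef_pos: [0.5894, 0.174, 0.3643]
ee_rot: [3.139, -0.001, -1.283]
force: [-0.5, -0.5, -2.4]
width: 0.0154
```

Run:
```python
from h import *
goto(.5895,.1742,.3645,-132)
```

```text
t 18.88 at [0.5894, 0.174, 0.3643] rpy [179.87, -0.03, -73.52] q6 -0.32 w 0.0154 F [-0.5, -0.5, -2.4] M [-0.04, 0.0, 0.05] 
  shift [-0.0002, -0.0001, -0.0002] turn 58.5
```

Call:
play_rows:
  targets:
    - [[0, 0, 0, 10], [0, 0, 0, 20], [0, 0, 0, 30], [0, 0, 0, 40], [0, 0, 0, 50]]

```text
t: 19.5
eef_pos: [0.5901, 0.174, 0.366]
ee_rot: [-3.141, 0.0, -2.161]
force: [1.8, -1.5, -6.5]
width: 0.0157
```

Call:
play_rows:
  targets:
    - [[0, 0, 0, 5], [0, 0, 0, 8], [0, 0, 0, 8]]

```text
t: 19.88
eef_pos: [0.5901, 0.174, 0.366]
ee_rot: [-3.14, 0.0, -2.293]
force: [2.9, -3.1, -5.8]
width: 0.016
```

Run:
```python
from h import *
goto(.5895,.1742,.3645,-118.3)
```

```text
t 19.88 at [0.5901, 0.174, 0.366] rpy [-179.93, 0.01, -131.38] q6 -1.33 w 0.016 F [2.9, -3.1, -5.8] M [-1.22, -1.43, 1.06] 
  shift [0.0002, 0.0006, 0.0015] turn -13.1
```

Call:
play_rows:
  targets:
    - [[0, 0, 0, -10], [0, 0, 0, -13], [0, 0, 0, -13]]

```text
t: 20.25
eef_pos: [0.5896, 0.1743, 0.3662]
ee_rot: [-3.142, 0.001, -2.068]
force: [0.3, -0.1, -2.7]
width: 0.0156
```

Call:
play_rows:
  targets:
    - [[0, 0, -0.02, 0], [0, 0, -0.044, 0], [0, 0, -0.044, 0]]

```text
t: 20.62
eef_pos: [0.5901, 0.1744, 0.4118]
ee_rot: [-3.139, 0.004, -2.068]
force: [0.5, 0.1, -3.5]
width: 0.0154
```

Run:
```python
from h import *
goto(.4665,.2407,.408,-73.4)
im,P=look('w13')
for s in [(.5896,.1738),(.561,.2686),(.4664,.2402),(.4948,.1454)]:
    q=box(P,s,.04,.113,.13); print(rect(q) if len(q)>5 else len(q))
```

```text
t 20.62 at [0.5901, 0.1744, 0.4118] rpy [-179.87, 0.21, -118.5] q6 -1.1 w 0.0154 F [0.5, 0.1, -3.5] M [0.08, -0.06, -0.02] 
  shift [0.0007, 0.1403, 0.0035] turn -45.1
([580.2, 158.4, 13.1, 7.5, 61.3], 140, [579.8, 157.9])
0
([466.8, 240.6, 50.4, 8.8, -73.5], 406, [468.2, 238.1])
([495.2, 146.1, 49.8, 9.2, 18.3], 532, [496.1, 145.9])
```

View pics/w13.png

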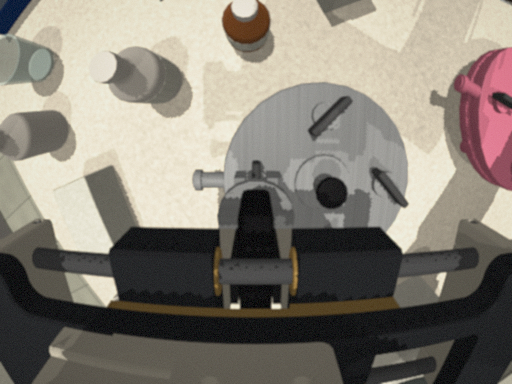

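Screw 1's wing end at (257,168) is now square to the spigot direction at (210,180), so it is home. Next is screw 3.

Call:
play_rows:
  targets:
    - [[0, 0.04, 0, -10], [0, 0.08, 0, -20], [0.0005, 0.12, 0.003, -30], [0.0005, 0.14, 0.003, -40], [0.0005, 0.14, 0.003, -45]]

```text
t: 21.3
eef_pos: [0.4648, 0.2408, 0.4057]
ee_rot: [3.14, 0.0, -1.277]
force: [0.5, -0.0, -2.3]
width: 0.0156
```

Call:
play_rows:
  targets:
    - [[0, 0, 0, 0]]

```text
t: 21.42
eef_pos: [0.4658, 0.2404, 0.4057]
ee_rot: [3.14, -0.0, -1.283]
force: [-0.2, 0.1, -3.7]
width: 0.016
```

Run:
```python
from h import *
goto(.4665,.2407,.3645,-73.4)
im,P=look('w14')
for s in [(.5896,.1738),(.561,.2686),(.4664,.2402),(.4948,.1454)]:
    q=box(P,s,.04,.113,.13); print(rect(q) if len(q)>5 else len(q))
```

```text
t 21.43 at [0.4658, 0.2404, 0.4057] rpy [179.93, -0.02, -73.49] q6 -0.56 w 0.016 F [-0.2, 0.1, -3.7] M [0.01, -0.01, 0.01] 
  shift [-0.0001, -0.0008, 0.0412] turn -0.1
([588.8, 174.4, 49.6, 8.9, 62.2], 571, [587.7, 174.1])
([560.7, 269.1, 50.2, 8.7, 16.7], 534, [559.4, 267.7])
([471.4, 222.3, 11.2, 7.3, -73.4], 121, [471.7, 221.8])
([494.7, 146.5, 48.9, 8.6, 16.4], 577, [495.1, 146.8])
```

Call:
play_rows:
  targets:
    - [[0, -0.0007, 0.012, 0], [0, -0.0007, 0.03, 0], [0, -0.0007, 0.041, 0], [0, -0.0007, 0.041, 0]]

```text
t: 21.98
eef_pos: [0.4669, 0.2403, 0.3643]
ee_rot: [3.139, -0.001, -1.283]
force: [0.8, 0.2, -2.4]
width: 0.0155
```

Run:
```python
from h import *
goto(.4665,.2407,.3645,-132)
```

```text
t 21.98 at [0.4669, 0.2403, 0.3643] rpy [179.87, -0.07, -73.52] q6 -0.56 w 0.0155 F [0.8, 0.2, -2.4] M [-0.03, -0.02, 0.01] 
  shift [-0.0005, 0.0003, -0.0002] turn 58.5
```

Call:
play_rows:
  targets:
    - [[0, 0, 0, 10], [0, 0, 0, 20], [0, 0, 0, 30], [0, 0, 0, 40], [0, 0, 0, 50]]

```text
t: 22.6
eef_pos: [0.4671, 0.2403, 0.3657]
ee_rot: [-3.141, -0.001, -2.161]
force: [1.1, -0.9, -5.5]
width: 0.0155
```

Call:
play_rows:
  targets:
    - [[0, 0, 0, 5], [0, 0, 0, 8], [0, 0, 0, 8]]

```text
t: 22.98
eef_pos: [0.4671, 0.2403, 0.3658]
ee_rot: [-3.141, -0.001, -2.293]
force: [1.9, -2.5, -4.4]
width: 0.0158
```

Run:
```python
from h import *
goto(.4665,.2407,.3645,-118.3)
```

```text
t 22.98 at [0.4671, 0.2403, 0.3658] rpy [-179.96, -0.05, -131.37] q6 -1.57 w 0.0158 F [1.9, -2.5, -4.4] M [-1.14, -0.46, 1.08] 
  shift [0.0001, 0.0007, 0.0013] turn -13.1
```

Call:
play_rows:
  targets:
    - [[0, 0, 0, -10], [0, 0, 0, -13], [0, 0, 0, -13]]

```text
t: 23.35
eef_pos: [0.4672, 0.2408, 0.3661]
ee_rot: [-3.141, 0.001, -2.068]
force: [0.1, 0.7, -2.8]
width: 0.0159
```

Call:
play_rows:
  targets:
    - [[0, 0, -0.02, 0], [0, 0, -0.044, 0], [0, 0, -0.044, 0]]

```text
t: 23.72
eef_pos: [0.4675, 0.241, 0.4117]
ee_rot: [-3.14, 0.004, -2.068]
force: [-1.0, -0.2, -3.5]
width: 0.0155
```

Run:
```python
from h import *
goto(.561,.2689,.408,16.5)
im,P=look('w15')
for s in [(.5896,.1738),(.561,.2686),(.4664,.2402),(.4948,.1454)]:
    q=box(P,s,.04,.113,.13); print(rect(q) if len(q)>5 else len(q))
```

```text
t 23.73 at [0.4675, 0.241, 0.4117] rpy [-179.92, 0.24, -118.5] q6 -1.35 w 0.0155 F [-1.0, -0.2, -3.5] M [-0.0, -0.11, -0.0] 
  shift [-0.0691, -0.0689, 0.0041] turn -135.0
([588.8, 174.4, 50.4, 8.8, 61.5], 513, [587.1, 174.1])
0
([457.3, 225.1, 13.5, 7.5, 61.3], 142, [457.0, 224.4])
([494.8, 146.5, 51.2, 8.8, 17.1], 520, [493.3, 147.0])
```

Call:
play_rows:
  targets:
    - [[-0.02, -0.02, 0, -10], [-0.04, -0.04, 0, -20], [-0.06, -0.06, 0.003, -30], [-0.069, -0.069, 0.003, -40], [-0.069, -0.069, 0.003, -50]]

```text
t: 24.4
eef_pos: [0.5612, 0.2686, 0.4044]
ee_rot: [3.139, -0.001, -1.19]
force: [-0.7, -0.3, -3.3]
width: 0.0156
```

Call:
play_rows:
  targets:
    - [[0, 0, 0, -10], [0, 0, 0, -20], [0, 0, 0, -30], [0, 0, 0, -40], [0, 0, 0, -50]]

```text
t: 25.02
eef_pos: [0.5603, 0.2683, 0.405]
ee_rot: [3.14, 0.001, -0.317]
force: [-0.1, 0.0, -3.4]
width: 0.0157
```

Call:
play_rows:
  targets:
    - [[0, 0, 0, -10], [0, 0, 0, -20], [0, 0, 0, -30], [0, 0, 0, -35], [0, 0, 0, -35]]

```text
t: 25.65
eef_pos: [0.5604, 0.2683, 0.4053]
ee_rot: [3.141, 0.002, 0.288]
force: [-0.3, 0.4, -2.1]
width: 0.0162
```

Run:
```python
from h import *
goto(.561,.2689,.3645,16.5)
im,P=look('w16')
for s in [(.5896,.1738),(.561,.2686),(.4664,.2402),(.4948,.1454)]:
    q=box(P,s,.04,.113,.13); print(rect(q) if len(q)>5 else len(q))
```

```text
t 25.65 at [0.5604, 0.2683, 0.4053] rpy [179.98, 0.1, 16.47] q6 1.1 w 0.0162 F [-0.3, 0.4, -2.1] M [-0.11, 0.03, -0.04] 
  shift [0.0008, -0.0004, 0.0408] turn -0.0
([589.5, 175.0, 50.4, 8.5, 60.9], 423, [590.6, 177.6])
([580.0, 275.1, 11.2, 7.3, 16.3], 122, [580.6, 275.2])
0
0
```

Call:
play_rows:
  targets:
    - [[0.0008, -0.0005, 0.012, 0], [0.0008, -0.0005, 0.03, 0], [0.0008, -0.0005, 0.041, 0], [0.0008, -0.0005, 0.041, 0]]

```text
t: 26.2
eef_pos: [0.5609, 0.2689, 0.3643]
ee_rot: [3.141, 0.002, 0.288]
force: [-0.6, 0.0, -2.3]
width: 0.0155
```

Run:
```python
from h import *
goto(.561,.2689,.3645,-42)
```

```text
t 26.2 at [0.5609, 0.2689, 0.3643] rpy [179.94, 0.13, 16.51] q6 1.1 w 0.0155 F [-0.6, 0.0, -2.3] M [-0.14, -0.0, 0.02] 
  shift [0.0, 0.0, -0.0002] turn 58.5
```

Call:
play_rows:
  targets:
    - [[0, 0, 0, 10], [0, 0, 0, 20], [0, 0, 0, 30], [0, 0, 0, 40], [0, 0, 0, 50]]

```text
t: 26.82
eef_pos: [0.5615, 0.2683, 0.3659]
ee_rot: [3.14, -0.001, -0.59]
force: [1.9, -4.3, -5.6]
width: 0.016
```

Call:
play_rows:
  targets:
    - [[0, 0, 0, 5], [0, 0, 0, 8], [0, 0, 0, 8]]

```text
t: 27.2
eef_pos: [0.5615, 0.2684, 0.3659]
ee_rot: [3.14, -0.002, -0.722]
force: [3.2, -5.8, -5.0]
width: 0.0156
```

Run:
```python
from h import *
goto(.561,.2689,.3645,-28.3)
```

```text
t 27.2 at [0.5615, 0.2684, 0.3659] rpy [179.93, -0.1, -41.38] q6 0.09 w 0.0156 F [3.2, -5.8, -5.0] M [-2.2, -1.29, 1.1] 
  shift [-0.0007, -0.0, 0.0014] turn -13.1
```

Call:
play_rows:
  targets:
    - [[0, 0, 0, -10], [0, 0, 0, -13], [0, 0, 0, -13]]

```text
t: 27.58
eef_pos: [0.5613, 0.2693, 0.3662]
ee_rot: [-3.14, -0.0, -0.497]
force: [0.5, 0.3, -2.5]
width: 0.0157
```

Call:
play_rows:
  targets:
    - [[0, 0, -0.02, 0], [0, 0, -0.044, 0], [0, 0, -0.044, 0]]

```text
t: 27.95
eef_pos: [0.5616, 0.2695, 0.4119]
ee_rot: [-3.137, -0.002, -0.497]
force: [1.0, -0.8, -4.0]
width: 0.0158
```

Run:
```python
from h import *
goto(.495,.1462,.408,16.8)
im,P=look('w17')
for s in [(.5896,.1738),(.561,.2686),(.4664,.2402),(.4948,.1454)]:
    q=box(P,s,.04,.113,.13); print(rect(q) if len(q)>5 else len(q))
```

```text
t 27.95 at [0.5616, 0.2695, 0.4119] rpy [-179.75, -0.11, -28.5] q6 0.31 w 0.0158 F [1.0, -0.8, -4.0] M [-0.03, 0.03, -0.02] 
  shift [0.0003, 0.1401, 0.0033] turn -45.3
([589.6, 174.5, 50.2, 7.5, 61.5], 431, [590.4, 176.1])
([577.9, 259.7, 12.0, 7.5, -28.5], 123, [578.5, 259.5])
0
([495.2, 146.9, 50.4, 9.0, 16.7], 398, [498.5, 148.5])
```

Call:
play_rows:
  targets:
    - [[0, 0.04, 0, -10], [0, 0.08, 0, -20], [0.0003, 0.12, 0.003, -30], [0.0003, 0.14, 0.003, -40], [0.0003, 0.14, 0.003, -45.2]]

```text
t: 28.62
eef_pos: [0.4935, 0.1444, 0.4058]
ee_rot: [-3.141, 0.001, 0.295]
force: [1.5, 0.3, -2.2]
width: 0.0156
```

Call:
play_rows:
  targets:
    - [[0, 0, 0, 0]]

```text
t: 28.75
eef_pos: [0.4944, 0.1455, 0.4058]
ee_rot: [-3.142, 0.001, 0.291]
force: [0.0, -0.1, -3.7]
width: 0.0159
```

Run:
```python
from h import *
goto(.495,.1462,.3645,16.7)
im,P=look('w18')
for s in [(.5896,.1738),(.561,.2686),(.4664,.2402),(.4948,.1454)]:
    q=box(P,s,.04,.113,.13); print(rect(q) if len(q)>5 else len(q))
```

```text
t 28.75 at [0.4944, 0.1455, 0.4058] rpy [-180.0, 0.05, 16.65] q6 1.19 w 0.0159 F [0.0, -0.1, -3.7] M [-0.11, -0.0, 0.0] 
  shift [0.0008, -0.0005, 0.0413] turn -0.0
([589.5, 174.7, 50.2, 8.8, 61.4], 531, [589.0, 174.5])
([561.1, 269.0, 50.1, 8.9, -28.6], 571, [561.6, 267.5])
([466.7, 241.0, 50.1, 9.0, 59.9], 552, [468.0, 240.6])
([513.8, 151.9, 10.1, 6.5, 16.7], 103, [514.4, 152.1])
```

Call:
play_rows:
  targets:
    - [[0.0008, -0.0005, 0.012, 0], [0.0008, -0.0005, 0.03, 0], [0.0008, -0.0005, 0.041, 0], [0.0008, -0.0005, 0.041, 0]]

```text
t: 29.3
eef_pos: [0.4951, 0.1466, 0.3643]
ee_rot: [3.141, 0.002, 0.292]
force: [0.0, -0.4, -2.9]
width: 0.0155
```

Run:
```python
from h import *
goto(.495,.1462,.3645,-42)
```

```text
t 29.3 at [0.4951, 0.1466, 0.3643] rpy [179.96, 0.14, 16.72] q6 1.19 w 0.0155 F [0.0, -0.4, -2.9] M [-0.14, 0.0, 0.0] 
  shift [-0.0002, 0.0003, -0.0002] turn 58.7
```

Next, after screw 4 reaches its stop and I lift clear, I take a look at all four wings.

Call:
play_rows:
  targets:
    - [[0, 0, 0, 10], [0, 0, 0, 20], [0, 0, 0, 30], [0, 0, 0, 40], [0, 0, 0, 50]]

```text
t: 29.92
eef_pos: [0.4955, 0.1454, 0.3659]
ee_rot: [3.139, -0.002, -0.586]
force: [1.6, -6.8, -3.8]
width: 0.0158
```

Call:
play_rows:
  targets:
    - [[0, 0, 0, 5], [0, 0, 0, 8], [0, 0, 0, 8]]

```text
t: 30.3
eef_pos: [0.4954, 0.1455, 0.3659]
ee_rot: [3.139, -0.002, -0.719]
force: [1.5, -7.1, -2.6]
width: 0.0153
```

Run:
```python
from h import *
goto(.495,.1462,.3645,-28.3)
```

```text
t 30.3 at [0.4954, 0.1455, 0.3659] rpy [179.83, -0.11, -41.2] q6 0.18 w 0.0153 F [1.5, -7.1, -2.6] M [-2.98, -0.63, 1.08] 
  shift [-0.0007, -0.0002, 0.0014] turn -12.9
```

Call:
play_rows:
  targets:
    - [[0, 0, 0, -10], [0, 0, 0, -13], [0, 0, 0, -13]]

```text
t: 30.68
eef_pos: [0.4955, 0.1467, 0.3661]
ee_rot: [-3.141, -0.0, -0.494]
force: [0.3, -0.5, -2.2]
width: 0.0157
```

Call:
play_rows:
  targets:
    - [[0, 0, -0.02, 0], [0, 0, -0.046, 0], [0, 0, -0.046, 0]]

```text
t: 31.05
eef_pos: [0.4959, 0.1469, 0.4138]
ee_rot: [-3.138, -0.002, -0.494]
force: [-0.3, 0.8, -2.9]
width: 0.0157
```

Run:
```python
from h import *
goto(.4904,-.1503,.414,10.2)
im,P=look('w19')
for s in [(.5896,.1738),(.561,.2686),(.4664,.2402),(.4948,.1454)]:
    q=box(P,s,.04,.113,.13); print(rect(q) if len(q)>5 else len(q))
```

```text
t 31.05 at [0.4959, 0.1469, 0.4138] rpy [-179.78, -0.14, -28.32] q6 0.41 w 0.0157 F [-0.3, 0.8, -2.9] M [-0.01, 0.04, 0.02] 
  shift [0.1361, 0.2643, -0.0009] turn -38.5
([589.3, 174.3, 49.6, 7.6, 61.7], 432, [588.6, 173.1])
([561.4, 268.9, 49.3, 8.8, -28.9], 503, [561.5, 267.2])
0
([511.6, 136.3, 10.8, 7.5, -28.2], 117, [512.2, 136.4])
```

Call:
play_rows:
  targets:
    - [[0.023, 0.045, 0, 0], [0.046, 0.09, 0, -10], [0.069, 0.135, 0, -20], [0.092, 0.18, 0, -30], [0.115, 0.225, 0, -38.5]]

```text
t: 31.72
eef_pos: [0.4895, -0.1075, 0.4106]
ee_rot: [-3.141, 0.001, 0.183]
force: [0.6, -0.3, -3.2]
width: 0.0155
```

Run:
```python
from h import *
goto(.4904,-.1503,.3,10.2)
```

```text
t 31.73 at [0.4895, -0.1075, 0.4106] rpy [-179.98, 0.07, 10.51] q6 1.58 w 0.0155 F [0.6, -0.3, -3.2] M [-0.12, -0.13, -0.02] 
  shift [-0.0068, 0.0423, 0.1106] turn 0.3
```

Call:
play_rows:
  targets:
    - [[-0.007, 0.042, 0, 0], [-0.007, 0.042, 0.04, 0], [-0.007, 0.042, 0.09, 0], [-0.007, 0.042, 0.12, 0], [-0.007, 0.042, 0.12, 0]]

```text
t: 32.35
eef_pos: [0.4893, -0.1487, 0.2887]
ee_rot: [-3.14, 0.007, 0.178]
force: [-0.6, -0.3, -2.5]
width: 0.0158
```

Run:
```python
from h import *
goto(.4904,-.1503,.2605,10.2)
```

```text
t 32.35 at [0.4893, -0.1487, 0.2887] rpy [-179.94, 0.38, 10.18] q6 1.66 w 0.0158 F [-0.6, -0.3, -2.5] M [-0.19, 0.03, -0.02] 
  shift [0.001, 0.0018, 0.0282] turn -0.0
```

Call:
play_rows:
  targets:
    - [[0.001, 0.0018, 0.01, 0], [0.001, 0.0018, 0.019, 0], [0.001, 0.0018, 0.025, 0], [0.001, 0.0018, 0.026, 0], [0.001, 0.0018, 0.026, 0]]

```text
t: 32.98
eef_pos: [0.4921, -0.1502, 0.2659]
ee_rot: [3.141, -0.0, 0.179]
force: [-0.5, -0.1, -3.5]
width: 0.0159
```

Call:
play_rows:
  targets:
    - [[0, 0, 0.0015, 0], [0, 0, 0.0015, 0]]

```text
t: 33.22
eef_pos: [0.492, -0.1502, 0.2642]
ee_rot: [3.142, -0.0, 0.179]
force: [-0.5, -0.1, -2.8]
width: 0.0157
```

Run:
```python
from h import *
goto(.4904,-.1503,.2605,10.2)
```

```text
t 33.23 at [0.492, -0.1502, 0.2642] rpy [180.0, -0.01, 10.25] q6 1.66 w 0.0157 F [-0.5, -0.1, -2.8] M [-0.06, 0.03, -0.03] 
  shift [-0.0016, -0.0002, 0.0037] turn 0.0
```

Call:
play_rows:
  targets:
    - [[-0.001, 0, 0.002, 0], [-0.001, 0, 0.003, 0], [-0.001, 0, 0.003, 0]]

```text
t: 33.6
eef_pos: [0.491, -0.1504, 0.2611]
ee_rot: [-3.142, 0.0, 0.179]
force: [-0.2, -0.2, -2.6]
width: 0.0159
```

Call:
play_rows:
  targets:
    - [[0, 0, 0.001, 0], [0, 0, 0.001, 0]]

```text
t: 33.85
eef_pos: [0.4911, -0.1505, 0.2604]
ee_rot: [3.141, -0.0, 0.179]
force: [-0.6, 0.7, 1.4]
width: 0.0158
```

Run:
```python
from h import *
goto(.4904,-.1503,.2605,10.2)
```

```text
t 33.85 at [0.4911, -0.1505, 0.2604] rpy [179.99, -0.02, 10.25] q6 1.66 w 0.0158 F [-0.6, 0.7, 1.4] M [-0.04, 0.39, 0.07] 
  shift [-0.0007, -0.0003, -0.0001] turn 0.1
```

Call:
play_rows:
  targets:
    - [[0, 0, 0, 0], [0, 0, 0, 0], [0, 0, 0, 0], [0, 0, 0, 0], [0, 0, 0, 0]]
  grip: 0

```text
t: 34.48
eef_pos: [0.491, -0.1504, 0.2601]
ee_rot: [-3.142, 0.0, 0.179]
force: [0.2, -0.5, 1.1]
width: 0.06
```

Call:
play_rows:
  targets:
    - [[0, 0, 0, 0], [0, 0, -0.02, 0], [0, 0, -0.06, 0], [0, 0, -0.11, 0], [0, 0, -0.15, 0]]

```text
t: 35.1
eef_pos: [0.4909, -0.1505, 0.4123]
ee_rot: [3.141, -0.001, 0.179]
force: [-0.3, -0.8, 0.1]
width: 0.0877
```

Call:
play_rows:
  targets:
    - [[0.05, 0, 0, 0], [0.1, 0, 0, 0], [0.15, 0, 0, 0], [0.15, 0, 0, 0], [0.15, 0, 0, 0]]

```text
t: 35.72
eef_pos: [0.6385, -0.1237, 0.4094]
ee_rot: [-3.141, 0.002, 0.179]
force: [-0.4, -0.3, 0.6]
width: 0.0875
```

Run:
```python
from h import *
print(arm.get_state()["t"],arm.get_state()["width"])
ims=[]
for c in("scene","side"):
    p=cams.camera_params(c); im,d=cams.grab_frame(c); ims.append(im); P=cloud(im,d,p["intrinsics"],p["position"],att(p),False)
    print(c)
    for s in [(.5896,.1738),(.561,.2686),(.4664,.2402),(.4948,.1454)]:
        q=box(P,s,.03,.112,.13); print(rect(q) if len(q)>5 else len(q))
    for k in [(.49,-.155),(.482,-.277)]:
        q=box(P,k,.05,.08,.13); print('key',rect(q),q[:,2].max().round(4)) if len(q)>5 else print(len(q))
cv2.imwrite('pics/v20.png',cv2.resize(np.hstack(ims)[:,:,::-1],(800,300)))
```

```text
35.725 0.08748503186158169
scene
0
0
([459.7, 222.3, 15.0, 10.5, 82.4], 25, [460.1, 222.3])
([496.1, 140.7, 47.3, 9.3, -29.9], 66, [496.6, 140.0])
key ([492.3, -153.0, 63.9, 17.9, 10.5], 395, [494.8, -157.3]) 0.1247
key ([482.4, -277.2, 65.2, 16.4, -16.0], 380, [487.4, -282.0]) 0.1252
side
([588.9, 171.9, 50.7, 7.7, 62.5], 50, [586.8, 167.9])
([559.9, 265.5, 47.8, 10.4, -28.3], 85, [560.6, 264.5])
([466.6, 237.7, 52.0, 7.6, 59.3], 44, [462.4, 231.9])
([494.4, 143.5, 47.1, 11.8, -27.2], 96, [492.7, 142.2])
key ([489.9, -151.3, 65.6, 16.7, 9.9], 404, [484.6, -155.5]) 0.1238
key ([480.8, -275.8, 64.5, 17.5, -16.8], 530, [476.2, -278.6]) 0.1238
```

View pics/v20.png

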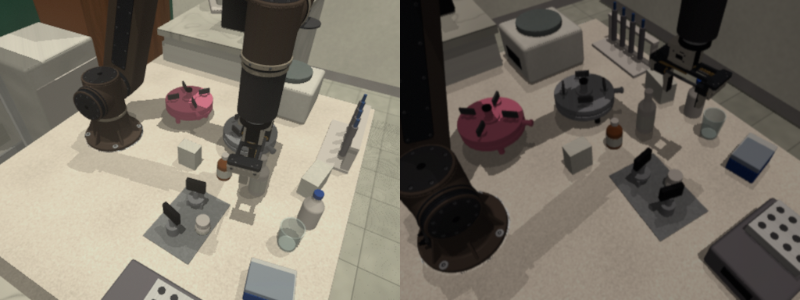

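The composite shows both keys upright on the mat at (195,190) and (172,213). The wings of the steel holder at (585,95) lie around the ring, and the bottles and carton look unmoved. Handing in.

```bash
python3 -c "
from h import *
print(job_done(), arm.get_state()['t'])"
```

```text
the job is handed in; nothing more can be done
the job is handed in; nothing more can be done
```

I clamped the lid with the fork key in the order asked, stood the key back on its mat and handed the job in at about 36 s. The hand-in gave no verdict.

- **Round 1:** I turned the screws in the order 1, 3, 2, 4. Each wing ended within about half a degree of 45°.
- **Round 2:** I used the same order and turned each screw to its hard stop. Screws 1, 2 and 4 measured within about 1° of a quarter turn. Most screw 3 readings were within 1°, but two came out about 2° past the stop. The stop makes that impossible, so I took it as camera noise. At each stop the wrist torque rose to about 1.1 N m.
- **Key:** it stands upright within 2 mm of where it started, with the gripper clear of it.
- **Other things:** the socket key's position is unchanged by measurement. The jar, bottles and carton I compared only by eye in the last pictures, and they look unmoved. In the last "scene" view the arm hid screws 1 and 2, so for those I relied on the "side" and wrist views.

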